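# Eject a reference module from its dock

## Task

Free the plug-in reference module from its bench dock: swing both ejector levers fully outward so that they pry it up, before you take hold of the module itself. Then lift it out by its handle, set it down gently, upright and flat on the floor of the shallow tray, let go of it, and leave both levers open. Keep the module upright throughout and do not disturb the gauge, the valve and the wrench.

Things in the scene. Friction and masses are not known exactly. Their poses are not given: they have to be found in the camera images.
- dock: Grey dock fixed to the table: base plate 100 x 190 x 14 mm (x, y, z), upright slot open at the top, 45 mm wide in x, between side walls 90 mm long (y) that rise to 60 mm. Origin: centre of its underside, on the table; z up. Its y axis is the long axis of slot and module. Levers at its ends: lever_left at +y, lever_right at -y. The module has 2 to 3 mm play in it.
- module: Loose aluminium plug-in module, about 0.45 kg: body 40 x 100 x 80 mm (x, y, z), 112 mm tall with its black bail handle; a lug 18 mm long, 20 wide, 8 thick at each y end (136 mm over the lugs, lug undersides 28 mm up). Origin: centre of its underside; z up. Starts seated in the dock, axes along the dock's, underside 14 mm above the table, hooked in by the levers.
- module_handle (a point): Centre of the module's handle bar, 105 mm above its underside: horizontal bar 14 mm thick (module x), 70 long (module y), 14 high (top 7 mm above this point), on two posts 60 mm apart, 18 mm open space under it. Axes as the module's.
- lever_left (a joint): Angle (rad) of the ejector lever at the dock's +y end: 0 = in (upright, module locked), 0.85 = stop, fully out. It grows as the lever's top swings outward, away from the module (here towards dock +y), and down. It stays where it is left; about 4 to 5 N at the grip moves it. Starts 0 to 0.08.
- lever_right (a joint): The same for the lever at the dock's -y end; its top swings outward towards the dock's -y.
- lever_left_hinge (a point): Hinge of lever_left, 76 mm from the dock's centre towards dock +y, 40 mm above the table; axis horizontal, along dock x. Axes as the dock's. Here a steel hook on the lever overlaps the module's lug by 7 mm and locks it; a toe under the lug pries it up. With both levers fully out the module stands about 14 mm higher on the toes, unhooked, to be lifted straight up.
- lever_right_hinge (a point): Hinge axis of lever_right, 76 mm from the dock's centre towards dock -y, 40 mm above the table; axis along the dock's x.
- lever_left_grip (a point): Grip point of lever_left, 80 mm from its hinge (straight above it at 0), in a black paddle 20 mm wide (dock x), 10 thick, 35 high whose top is 15 mm beyond this point. 21 mm are free between upright lever and module body. Can be pinched across its width from above and led along its arc, or pushed outward from the inner side.
- lever_right_grip (a point): The same for lever_right.
- tray: Shallow grey tray with dark rubber floor, fixed to the table: outside 142 x 202 mm (x, y) and 22 mm high, walls 6 mm thick, so inside 130 x 190 mm; inner floor 10 mm above its underside. Origin: centre of its underside, on the table.
- gauge: Bystander: dial gauge on a round foot of 80 mm, 118 mm tall. Origin: centre of its underside.
- valve: Bystander: steel valve block with a black knob, 50 x 106 x 78 mm. Origin: centre of its underside.
- wrench: Bystander: steel wrench about 180 mm long lying on the table.

How it is judged:
By the outcome, as a careful person would: the job done as asked, in the order asked, and still so for the second after the job is handed in, with the robot touching nothing.
It also fails if it takes over 61 s, if anything falls off the work surface, if the arm or the gripper's body presses on something with over 40 N, if the wrist force passes 120 N, or if a joint passes its speed limit or range.

## Robot

A 7-joint arm with a two-finger parallel gripper is mounted at the origin on the work surface. World frame = base frame: x ahead of the robot, y to its left, z up, the work surface at z = 0. Lengths are in m, angles in degrees, forces in N, time in s.
With the tool pointing down it reaches from about 0.425 to 0.825 m from the base axis. Payload 3.6 kg.
Tool frame: the origin (TCP) lies at the very end of the fingers, on their centre line; the grasp point (between the pads) lies 19 mm behind it; x points along the fingers, y is the direction in which the jaws open and shut, and the axes are right-handed (so a half turn about x gives the same grasp; the last joint's range is limited). The gripper opens to 93 mm and grips with 3 to 60 N. Pads are 15 mm wide; open, the fingers measure 128 mm over their backs; the gripper's body (75 mm by 188 mm) begins 65 mm behind the grasp point.
Start: joints at [64.601, 35.231, -0.722, 81.555, 0.464, 63.22, -2.315], TCP at [0.263, -0.594, 0.219] pointing down, gripper open.
Joint ranges: [-178.69, 178.69], [-17.37, 117.87], [-77.05, 75.6], [15.02, 138.74], [-78.02, 258.01], [0.78, 113.62], [-162.83, 162.83]. Speed limits (degrees/s): [159.86, 159.86, 180, 180, 180, 180, 180].

## Interface

Orientations are given as [roll, pitch, yaw] about the fixed x, y, z axes, in that order (R = Rz(yaw) Ry(pitch) Rx(roll)).
In Python, from station import sense, grab_frame, calibration, job gives the robot as it stands.
- The arm moves only by the shell command python3 -m jog 'ROWS' [FORCE]. ROWS is text: rows parted by semicolons, each of 7 numbers parted by spaces: the shift along the tool's x, y, z in m, then the turn, a rotation vector about the tool's x, y, z in rad, then the closure, from -1 (fully open) to 1 (shut). A call has 1 to 5 rows; each row is the pose to reach, as a shift and turn from the pose commanded when the call began, along the tool's axes at that moment; what a row does not reach only later rows make up. A row lasts 1/12 s, in which the tool goes at most 41.7 mm and 7.16 degrees, less where a joint would pass 70% of its speed; a pose out of reach is approached as far as the arm can. A call with a gripper value outside its range is refused whole. The fingers move at their own pace and stop on an object; FORCE is the grip in N (left out, the last holds). Time passes only in rows, so rows that repeat a pose let the fingers close. It gives the time, the measured TCP pose, the force and the opening at its end, in the units of the state.
- sense(): the state, without advancing time (a new reading comes with each control period).
- grab_frame(name): name is "side" or "top"; returns the picture (400x640x3 uint8, red, green, blue); there is no depth.
- calibration(name): a dict with "camera_matrix" (3x3 intrinsics, pixels), "D" ([k1, k2, p1, p2, k3] as OpenCV has them; the pictures are not rectified), "origin" and "orientation" of the camera in the world. Camera axes: x right, y up, looking along -z (the intrinsics and any distortion apply to the point x, -y, -z); pixel columns grow to the right and rows downward; lengths in m; the calibration is good to about 2 mm. A picture is of the moment at which its call begins. calibration takes no time and is no camera call.
- job.close_job(): hands the job in, once; it reports no verdict.
The state is a dict: "t": time; "qpos": joint angles; "joint_velocities": joint speeds; "tau": joint torques, N m; "eef_pos": TCP position; "tool_rot": TCP orientation; "wrist_force": force on the tool from outside, world axes, zero at the start; "ft_torque": the same for the moment, N m; "gripper_width": finger opening in m.
Only numpy, scipy, OpenCV 4.12 (cv2) and the standard library are available. Lean on these libraries where they do the work, as an engineer would, in place of code of your own. Each camera call takes 0.05 s, during which the arm holds its last target.

## Working session

There is one attempt and no reset: what is moved stays moved. The work goes in short steps, Python scripts to look and compute and a shell command to move; the robot and the scene stay as the last step left them, time stands still between calls to the robot, and variables do not carry over. Pictures are saved under pics/ and viewed, and the job is handed in when it is done.

```bash
ls; mkdir -p pics; python3 - <<'E'
from station import sense, grab_frame, calibration
import cv2
print(sense())
for n in("side","top"):
    print(calibration(n)); cv2.imwrite(f"pics/{n}0.png",grab_frame(n)[:,:,::-1])
E
```

```text
pics
{'t': 0.0, 'qpos': array([64.60145507, 35.28975954, -0.7205592 , 81.64048252,  0.46275244,
       63.22150057, -2.31444982]), 'joint_velocities': array([ 0.07260489,  0.11485541, -0.02956136, -0.05991576, -0.01295273,
       -0.02175251, -0.06686245]), 'tau': array([-8.85047939e-04, -4.58930862e+01,  2.08798628e-01, -1.65744531e+01,
       -6.10368792e-02,  2.04650557e-02,  2.34959916e-04]), 'eef_pos': array([ 0.26280536, -0.59362498,  0.2174804 ]), 'tool_rot': array([-89.10481846,  89.8511163 , 114.7770075 ]), 'wrist_force': array([ 0.12949236, -0.04094191, -0.68708407]), 'ft_torque': array([-0.00299279, -0.01908941,  0.03357925]), 'gripper_width': 0.09260785346055897}
{'camera_matrix': array([[379.72401498,   0.        , 318.9124245 ],
       [  0.        , 379.72401498, 200.2558158 ],
       [  0.        ,   0.        ,   1.        ]]), 'D': array([-0.02720918,  0.        ,  0.        ,  0.        ,  0.        ]), 'origin': array([0.0637188 , 0.92823333, 0.98199779]), 'orientation': array([  49.96663851,    0.40623394, -148.87899249])}
{'camera_matrix': array([[463.93465372,   0.        , 325.82697779],
       [  0.        , 463.93465372, 193.2736216 ],
       [  0.        ,   0.        ,   1.        ]]), 'D': array([0.0222724, 0.       , 0.       , 0.       , 0.       ]), 'origin': array([0.51895406, 0.01781816, 1.67654565]), 'orientation': array([  4.18899591,  -0.38635682, -90.44005789])}
```

View pics/side0.png

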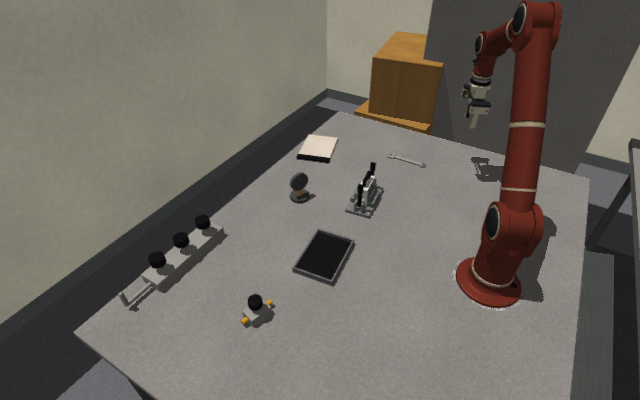

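View pics/top0.png

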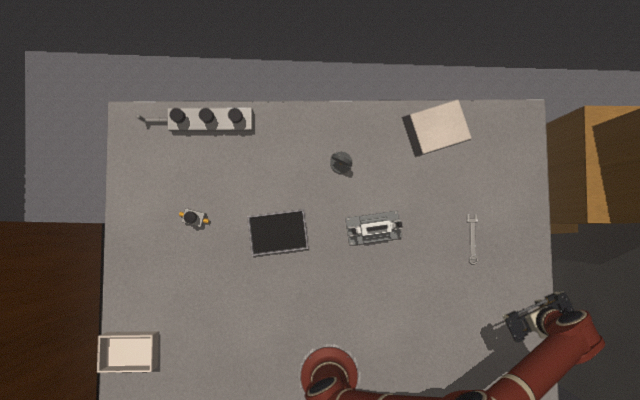

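The top view shows the tray at about (279,233), the dock at (375,228), the gauge at (341,162), the valve at (193,217) and the wrench at (473,240). In the side view the dock is at about (366,192) and the tray at (325,256). I'll zoom in on the dock and the tray.

```bash
cat > h.py <<'E'
import numpy as np, cv2
from scipy.spatial.transform import Rotation as R
from station import calibration
def cam(n):
    c=calibration(n); Rm=R.from_euler('xyz',c['orientation'],degrees=True).as_matrix()@np.diag([1,-1,-1])
    return c['camera_matrix'],c['D'],np.array(c['origin']),Rm
def ray(n,uv):
    K,D,o,Rm=cam(n); p=cv2.undistortPoints(np.array(uv,float).reshape(-1,1,2),K,D).reshape(-1,2)
    d=np.c_[p,np.ones(len(p))]@Rm.T; return o,d
def plane(n,uv,z):
    o,d=ray(n,uv); return o+d*((z-o[2])/d[:,2])[:,None]
def proj(n,P):
    K,D,o,Rm=cam(n); X=(np.array(P,float).reshape(-1,3)-o)@Rm
    return cv2.projectPoints(X,np.zeros(3),np.zeros(3),K,D)[0].reshape(-1,2)
def tri(uvs,uvt):
    A=np.zeros((3,3));b=np.zeros(3)
    for n,uv in(("side",uvs),("top",uvt)):
        o,d=ray(n,[uv]);d=d[0]/np.linalg.norm(d[0]);M=np.eye(3)-np.outer(d,d);A+=M;b+=M@o
    return np.linalg.solve(A,b)
def crop(src,dst,u0,v0,w,h,k):
    im=cv2.imread(src)[v0:v0+h,u0:u0+w]; cv2.imwrite(dst,cv2.resize(im,None,fx=k,fy=k,interpolation=cv2.INTER_CUBIC))
E
python3 - <<'E'
from h import *
crop('pics/top0.png','pics/t1.png',335,200,80,56,10)
crop('pics/side0.png','pics/s1.png',335,150,60,70,8)
crop('pics/top0.png','pics/t2.png',240,200,80,60,8)
print(plane("top",[[279,233],[375,228]],0.02), plane("side",[[325,256]],0.02))
E
```

```text
[[ 0.49982373  0.17323476  0.02      ]
 [ 0.51491558 -0.16848421  0.02      ]] [[0.49362261 0.18985598 0.02      ]]
```

View pics/t1.png

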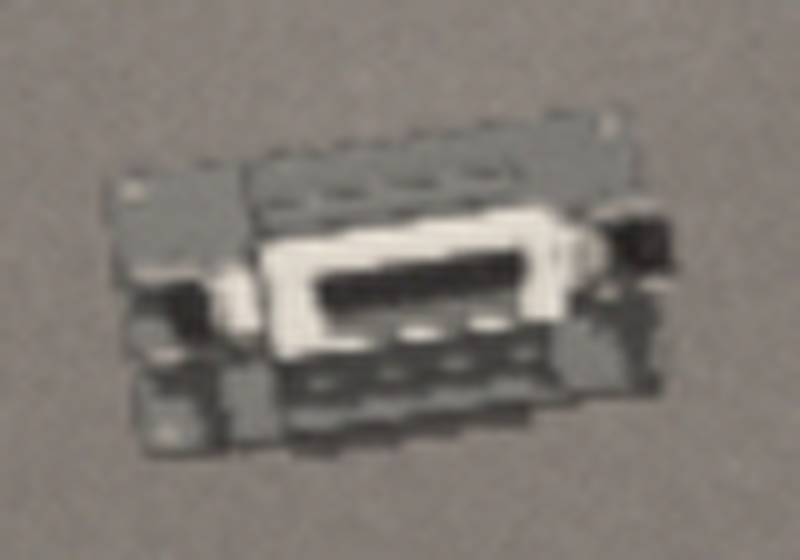

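View pics/s1.png

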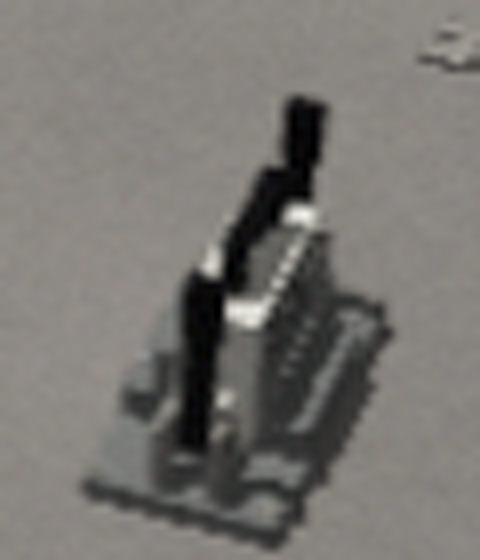

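View pics/t2.png

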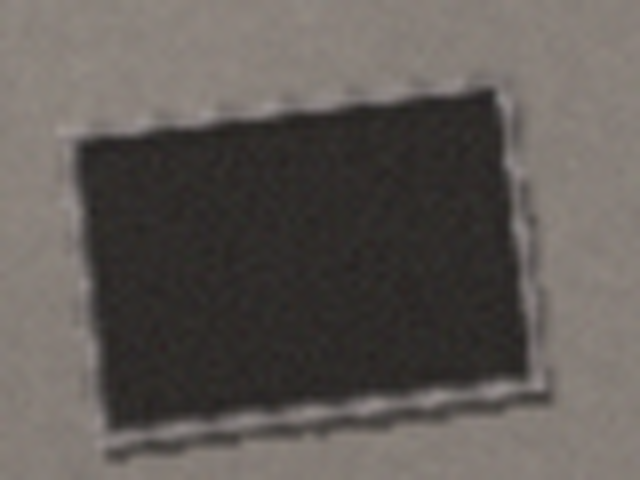

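```bash
python3 - <<'E'
from h import *
def T(l,k=10,u0=335,v0=200): return [(u0+(x+.5)/k-.5,v0+(y+.5)/k-.5) for x,y in l]
def rep(nm,P):
    c=P.mean(0); e=[P[1]-P[0],P[2]-P[1],P[3]-P[2],P[0]-P[3]]
    print(nm,c.round(4),[round(np.linalg.norm(x),4) for x in e],[round(np.degrees(np.arctan2(x[1],x[0])),1) for x in e])
rep('plate',plane('top',T([(108,175),(628,105),(660,390),(148,455)]),.014))
rep('body',plane('top',T([(262,240),(550,207),(565,318),(278,358)]),.094))
rep('bar',plane('top',T([(315,275),(525,250),(525,282),(320,310)]),.126))
rep('tray',plane('top',T([(65,130),(505,82),(545,388),(105,450)],8,240,200),.022))
rep('trayfloor',plane('top',T([(78,142),(495,92),(528,378),(107,430)],8,240,200),.016))
S=lambda l:T(l,8,335,150)
print('levers black top side', S([(305,100),(207,275)]))
print('lever tops top', plane('top',T([(645,248),(175,305)]),.130))
print('side lever tops z.135',plane('side',S([(305,100),(205,280)]),.135))
rep('bar side',plane('side',S([(265,170),(300,180),(240,285),(225,270)]),.126))
E
```

```text
plate [ 0.5162 -0.1626  0.014 ] [np.float64(0.1882), np.float64(0.1022), np.float64(0.1843), np.float64(0.1006)] [np.float64(-82.8), np.float64(-174.7), np.float64(96.8), np.float64(7.5)]
body [ 0.5164 -0.1633  0.094 ] [np.float64(0.0989), np.float64(0.038), np.float64(0.0987), np.float64(0.0403)] [np.float64(-83.9), np.float64(-173.3), np.float64(97.5), np.float64(7.0)]
bar [ 0.5169 -0.1622  0.126 ] [np.float64(0.0706), np.float64(0.0106), np.float64(0.0691), np.float64(0.0117)] [np.float64(-83.7), np.float64(179.0), np.float64(97.3), np.float64(7.3)]
tray [0.5023 0.1776 0.022 ] [np.float64(0.1966), np.float64(0.1367), np.float64(0.1961), np.float64(0.1425)] [np.float64(-84.2), np.float64(-172.8), np.float64(97.5), np.float64(7.4)]
trayfloor [0.5031 0.1795 0.016 ] [np.float64(0.1872), np.float64(0.128), np.float64(0.1879), np.float64(0.1284)] [np.float64(-83.6), np.float64(-173.6), np.float64(96.5), np.float64(6.0)]
levers black top side [(372.6875, 162.0625), (360.4375, 183.9375)]
lever tops top [[ 0.52671111 -0.23633998  0.13      ]
 [ 0.50895758 -0.0796993   0.13      ]]
side lever tops z.135 [[ 0.52863315 -0.2397539   0.135     ]
 [ 0.50649844 -0.08456328  0.135     ]]
bar side [ 0.5085 -0.146   0.126 ] [np.float64(0.018), np.float64(0.0897), np.float64(0.0128), np.float64(0.0832)] [np.float64(-176.5), np.float64(97.2), np.float64(-31.5), np.float64(-77.3)]
```

```bash
cat >> h.py <<'E'
YAW=np.radians(6.9)
DX=np.array([np.cos(YAW),np.sin(YAW),0]);DY=np.array([-np.sin(YAW),np.cos(YAW),0])
DOCK=np.array([.5165,-.163,0]);TRAY=np.array([.5027,.1785,0])
def go(target):
    from station import sense
    s=sense(); Rm=R.from_euler('xyz',s['tool_rot'],degrees=True).as_matrix()
    c=[]
    for sg in(1,-1):
        x=np.array([0,0,-1.]);y=sg*DX;G=np.c_[x,y,np.cross(x,y)]
        c.append(R.from_matrix(Rm.T@G).as_rotvec())
    rv=min(c,key=np.linalg.norm)
    print('t',round(s['t'],2),'pos',s['eef_pos'].round(4),'w',round(s['gripper_width'],4),'F',s['wrist_force'].round(1))
    print('toolaxes\n',Rm.round(3)); d=Rm.T@(np.array(target)-s['eef_pos'])
    print('shift',d.round(4),'rows',np.linalg.norm(d)/.0417,'rotvec',rv.round(4),np.degrees(np.linalg.norm(rv))/7.16)
def lev(side,a): # grip point; side +1/-1
    return DOCK+DY*side*(.076+.08*np.sin(a))+np.array([0,0,.04+.08*np.cos(a)])
E
python3 - <<'E'
from h import *
g=lev(-1,.04); print(g)
go(g+[0,0,.10])
E
```

```text
[ 0.52601474 -0.24162553  0.11993601]
t 0.1 pos [ 0.2628 -0.5937  0.2176] w 0.0929 F [ 0.1 -0.1 -0.6]
toolaxes
 [[-0.001  0.405 -0.914]
 [ 0.002 -0.914 -0.405]
 [-1.    -0.002  0.   ]]
shift [-0.0019 -0.2154 -0.3832] rows 10.541807276298085 rotvec [-1.2744 -0.0014  0.002 ] 10.198101197007444
```

```bash
python3 -m jog '-0.01 -0.02 -0.036 -0.12 0 0 -1; -0.02 -0.04 -0.072 -0.24 0 0 -1; -0.02 -0.06 -0.108 -0.36 0 0 -1; -0.02 -0.08 -0.144 -0.48 0 0 -1; -0.02 -0.1 -0.18 -0.6 0 0 -1'; python3 - <<'E'
from h import *
go(lev(-1,.04)+[0,0,.10])
E
```

```text
t: 0.52
eef_pos: [0.3879, -0.4282, 0.2386]
tool_rot: [-106.8, 90.0, 131.8]
wrist_force: [0.9, -0.3, 0.2]
gripper_width: 0.093
t 0.52 pos [ 0.3879 -0.4282  0.2386] w 0.093 F [ 0.9 -0.3  0.2]
toolaxes
 [[-0.     0.853 -0.521]
 [ 0.    -0.521 -0.853]
 [-1.    -0.    -0.   ]]
shift [ 0.0187  0.0206 -0.2312] rows 5.583601047222784 rotvec [-6.688e-01 -2.000e-04  3.000e-04] 5.351501833810314
```

```bash
python3 -m jog '0.0 0.004 -0.035 -0.12 0 0 -1; 0 0.008 -0.07 -0.24 0 0 -1; 0 0.012 -0.105 -0.36 0 0 -1; 0.0 0.016 -0.14 -0.48 0 0 -1; 0.0 0.02 -0.17 -0.6 0 0 -1'; python3 -m jog '0 0 0 0 0 0 -1; 0 0 0 0 0 0 -1;0 0 0 0 0 0 -1' ; python3 - <<'E'
from h import *
go(lev(-1,.04)+[0,0,.06])
E
```

```text
t: 0.93
eef_pos: [0.4948, -0.2932, 0.2384]
tool_rot: [-171.5, 89.9, 101.5]
wrist_force: [0.3, -0.3, 0.5]
gripper_width: 0.0931
t: 1.18
eef_pos: [0.4927, -0.297, 0.2381]
tool_rot: [-74.3, 89.9, -161.8]
wrist_force: [0.1, -0.2, -0.5]
gripper_width: 0.0933
t 1.18 pos [ 0.4927 -0.297   0.2381] w 0.0933 F [ 0.1 -0.2 -0.5]
toolaxes
 [[-0.002  0.999  0.044]
 [-0.001  0.044 -0.999]
 [-1.    -0.002  0.   ]]
shift [ 0.0581  0.0358 -0.0538] rows 2.0844990179218987 rotvec [-0.0764  0.0004  0.0018] 0.611735711520027
```

```bash
python3 -m jog '0.01 0.018 -0.027 -0.04 0 0.002 -1; 0.035 0.0358 -0.0538 -0.076 0 0.002 -1; 0.035 0.0358 -0.0538 -0.076 0 0.002 -1; 0.035 0.0358 -0.0538 -0.076 0 0.002 -1'; python3 - <<'E'
from h import *
from station import grab_frame
go(lev(-1,.04)-[0,0,.019])
for n in("side","top"): cv2.imwrite(f"pics/{n}2.png",grab_frame(n)[:,:,::-1])
crop('pics/top2.png','pics/t3.png',335,190,100,70,8)
crop('pics/side2.png','pics/s3.png',325,110,90,110,5)
E
```

```text
t: 1.52
eef_pos: [0.5259, -0.24, 0.2021]
tool_rot: [-139.7, 89.9, 137.3]
wrist_force: [-0.8, -0.9, -0.0]
gripper_width: 0.0927
t 1.52 pos [ 0.5259 -0.24    0.2021] w 0.0927 F [-0.8 -0.9 -0. ]
toolaxes
 [[-0.002  0.992  0.122]
 [ 0.002  0.122 -0.992]
 [-1.    -0.001 -0.002]]
shift [1.012e-01 1.000e-04 1.800e-03] rows 2.42653623613235 rotvec [ 0.0022 -0.0017  0.0015] 0.0254451180488748
```

View pics/t3.png

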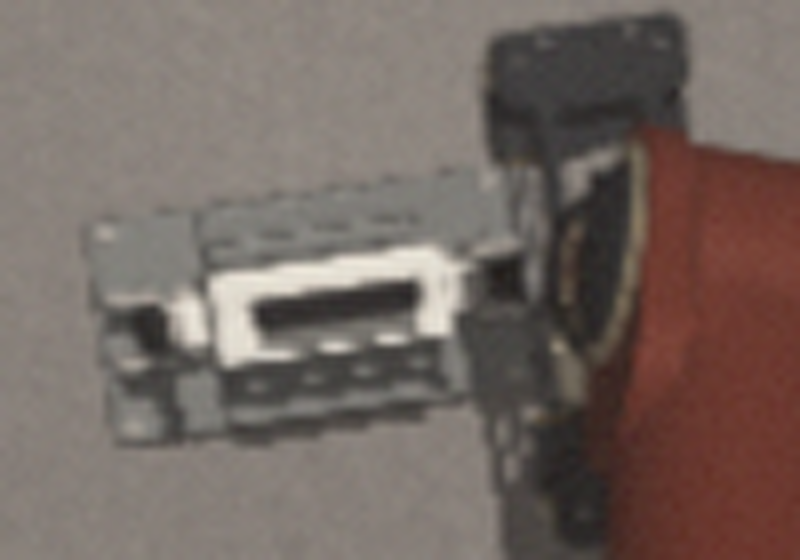

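View pics/s3.png

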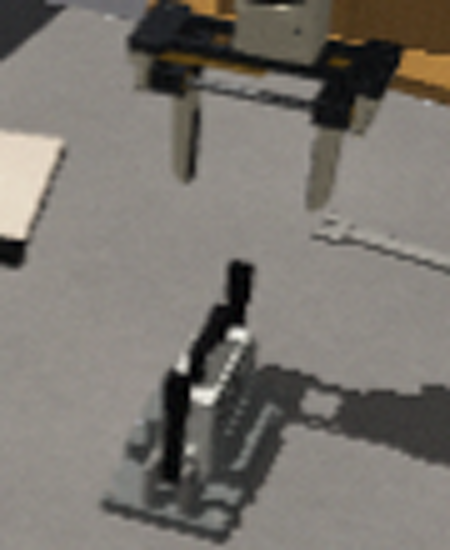

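The fingers straddle the far lever: its paddle is at about (500,270) in the enlarged top view, between the two fingers in the side view. I'll go down and pinch.

```bash
python3 -m jog '0.035 0 0.001 0 0 0 -1; 0.07 0 0.0018 0 0 0 -1; 0.099 0 0.0018 0 0 0 -1; 0.099 0 0.0018 0 0 0 -1; 0.099 0 0.0018 0 0 0 -1' 20; python3 -m jog '0 0 0 0 0 0 1; 0 0 0 0 0 0 1;0 0 0 0 0 0 1; 0 0 0 0 0 0 1; 0 0 0 0 0 0 1' 20;python3 -m jog '0 0 0 0 0 0 1; 0 0 0 0 0 0 1;0 0 0 0 0 0 1' 20;  python3 - <<'E'
from h import *
for a in (.04,.25,.45,.65,.85,.9): go(lev(-1,a)-[0,0,.019])
E
```

```text
t: 2.03
eef_pos: [0.5261, -0.2443, 0.1043]
tool_rot: [-67.3, 90.0, -150.5]
wrist_force: [0.3, -0.9, 0.7]
gripper_width: 0.0932
t: 2.45
eef_pos: [0.528, -0.2425, 0.1058]
tool_rot: [72.8, 89.8, -10.2]
wrist_force: [0.8, -0.4, -0.1]
gripper_width: 0.0643
t: 2.7
eef_pos: [0.5274, -0.2423, 0.1047]
tool_rot: [88.2, 89.9, 5.2]
wrist_force: [-0.3, 0.6, -0.2]
gripper_width: 0.0442
t 2.7 pos [ 0.5274 -0.2423  0.1047] w 0.0442 F [-0.3  0.6 -0.2]
toolaxes
 [[ 0.002  0.993  0.122]
 [ 0.     0.122 -0.993]
 [-1.     0.002  0.   ]]
shift [ 0.0038 -0.0013 -0.0008] rows 0.09793760917368567 rotvec [ 0.0017  0.0001 -0.002 ] 0.02129797403875619
t 2.7 pos [ 0.5274 -0.2423  0.1047] w 0.0442 F [-0.3  0.6 -0.2]
toolaxes
 [[ 0.002  0.993  0.122]
 [ 0.     0.122 -0.993]
 [-1.     0.002  0.   ]]
shift [ 0.0062 -0.0013  0.0158] rows 0.4076528883998408 rotvec [ 0.0017  0.0001 -0.002 ] 0.02129797403875619
t 2.7 pos [ 0.5274 -0.2423  0.1047] w 0.0442 F [-0.3  0.6 -0.2]
toolaxes
 [[ 0.002  0.993  0.122]
 [ 0.     0.122 -0.993]
 [-1.     0.002  0.   ]]
shift [ 0.0117 -0.0014  0.0308] rows 0.7900761348226045 rotvec [ 0.0017  0.0001 -0.002 ] 0.02129797403875619
t 2.7 pos [ 0.5274 -0.2423  0.1047] w 0.0442 F [-0.3  0.6 -0.2]
toolaxes
 [[ 0.002  0.993  0.122]
 [ 0.     0.122 -0.993]
 [-1.     0.002  0.   ]]
shift [ 0.02   -0.0014  0.0444] rows 1.1684258827187284 rotvec [ 0.0017  0.0001 -0.002 ] 0.02129797403875619
t 2.7 pos [ 0.5274 -0.2423  0.1047] w 0.0442 F [-0.3  0.6 -0.2]
toolaxes
 [[ 0.002  0.993  0.122]
 [ 0.     0.122 -0.993]
 [-1.     0.002  0.   ]]
shift [ 0.0309 -0.0014  0.0561] rows 1.536110617632433 rotvec [ 0.0017  0.0001 -0.002 ] 0.02129797403875619
t 2.7 pos [ 0.5274 -0.2423  0.1047] w 0.0442 F [-0.3  0.6 -0.2]
toolaxes
 [[ 0.002  0.993  0.122]
 [ 0.     0.122 -0.993]
 [-1.     0.002  0.   ]]
shift [ 0.034  -0.0015  0.0586] rows 1.6258510790036595 rotvec [ 0.0017  0.0001 -0.002 ] 0.02129797403875619
```

```bash
python3 -m jog '0.0035 -0.001 0 0 0 0 1; 0.0035 -0.001 0 0 0 0 1;0.0035 -0.001 0 0 0 0 1; 0.0035 -0.001 0 0 0 0 1; 0.0035 -0.001 0 0 0 0 1' 20;python3 -m jog '0 0 0 0 0 0 1; 0 0 0 0 0 0 1;0 0 0 0 0 0 1' 20;  python3 - <<'E'
from h import *
from station import grab_frame
go(lev(-1,.85)-[0,0,.019])
for n in("side","top"): cv2.imwrite(f"pics/{n}3.png",grab_frame(n)[:,:,::-1])
crop('pics/side3.png','pics/s4.png',325,110,90,110,5)
E
```

```text
t: 3.12
eef_pos: [0.5277, -0.2422, 0.101]
tool_rot: [88.4, 89.7, 5.5]
wrist_force: [3.5, -0.1, -4.4]
gripper_width: 0.0198
t: 3.37
eef_pos: [0.5276, -0.2422, 0.101]
tool_rot: [88.9, 89.7, 5.9]
wrist_force: [5.1, -0.5, -5.8]
gripper_width: 0.02
t 3.37 pos [ 0.5276 -0.2422  0.101 ] w 0.02 F [ 5.1 -0.5 -5.8]
toolaxes
 [[ 0.004  0.992  0.122]
 [ 0.     0.122 -0.992]
 [-1.     0.004  0.   ]]
shift [ 0.0272 -0.0018  0.0561] rows 1.4965865074975995 rotvec [ 0.0022  0.0001 -0.0044] 0.039370738428227824
```

View pics/s4.png

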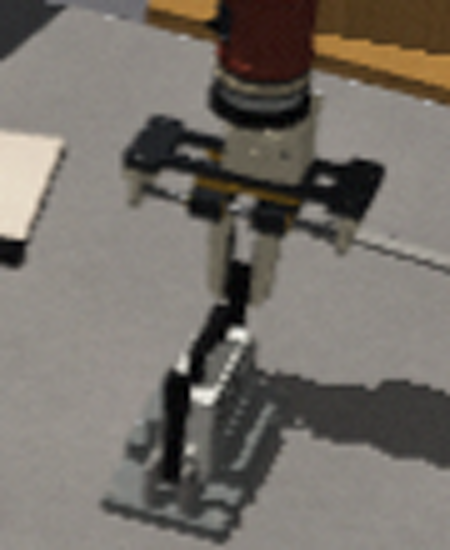

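The paddle is pinched at 20 mm wide. The tips are on the far lever's top, at about (240,280) in the crop. Next I lead it along its arc.

```bash
python3 -m jog '0.001 0.001 0.0088 0 0 0 1; 0.0024 0.0015 0.0166 0 0 0 1; 0.0048 0.0015 0.0242 0 0 0 1; 0.0079 0.0015 0.0316 0 0 0 1; 0.0079 0.0015 0.0316 0 0 0 1' 20; python3 - <<'E'
from h import *
go(lev(-1,.45)-[0,0,.019])
E
```

```text
t: 3.88
eef_pos: [0.5319, -0.2729, 0.094]
tool_rot: [132.1, 89.8, 49.1]
wrist_force: [1.1, 2.0, 2.5]
gripper_width: 0.0195
t 3.88 pos [ 0.5319 -0.2729  0.094 ] w 0.0195 F [1.1 2.  2.5]
toolaxes
 [[ 0.002  0.993  0.121]
 [ 0.002  0.121 -0.993]
 [-1.     0.002 -0.002]]
shift [ 0.001  -0.0021 -0.0001] rows 0.05548105444825809 rotvec [ 0.001  -0.002  -0.0022] 0.024612249026582923
```

```bash
python3 -m jog '0.0038 0 0.007 0 0 0 1; 0.0083 0 0.0136 0 0 0 1; 0.0135 0 0.0197 0 0 0 1; 0.0192 0 0.0253 0 0 0 1; 0.0192 0 0.0253 0 0 0 1' 20;python3 -m jog '0.0025 0 0.002 0 0 0 1; 0.005 0 0.004 0 0 0 1;0.005 0 0.004 0 0 0 1' 20; python3 - <<'E'
from h import *
from station import grab_frame
go(lev(-1,.85)-[0,0,.019])
for n in("side","top"): cv2.imwrite(f"pics/{n}4.png",grab_frame(n)[:,:,::-1])
crop('pics/side4.png','pics/s5.png',325,110,90,110,5)
E
```

```text
t: 4.3
eef_pos: [0.5361, -0.3029, 0.0757]
tool_rot: [41.0, 89.5, -42.2]
wrist_force: [2.4, -3.9, 2.9]
gripper_width: 0.0187
t: 4.55
eef_pos: [0.5367, -0.3072, 0.0716]
tool_rot: [37.3, 89.5, -45.8]
wrist_force: [1.1, -3.8, 7.2]
gripper_width: 0.0194
t 4.55 pos [ 0.5367 -0.3072  0.0716] w 0.0194 F [ 1.1 -3.8  7.2]
toolaxes
 [[ 0.006  0.993  0.119]
 [-0.007  0.119 -0.993]
 [-1.     0.006  0.007]]
shift [-0.0023 -0.0027 -0.0094] rows 0.2413539921108505 rotvec [-0.0009  0.0073 -0.0056] 0.07420924263661682
```

View pics/s5.png

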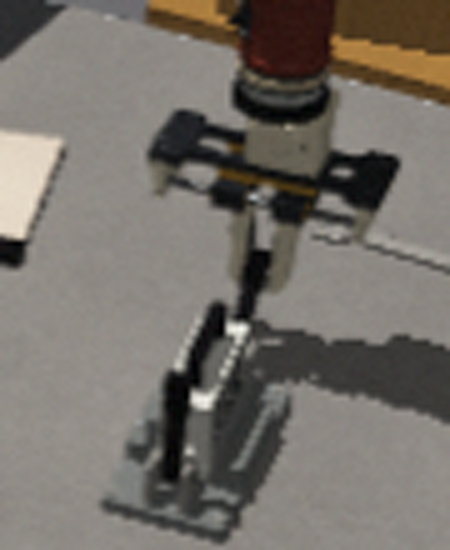

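```bash
python3 -m jog '0.003 0 0.002 0 0 0 1; 0.006 0 0.004 0 0 0 1;0.006 0 0.004 0 0 0 1' 25; python3 -m jog '0 0 0 0 0 0 1; 0 0 0 0 0 0 1'
```

```text
t: 4.9
eef_pos: [0.5374, -0.3124, 0.0661]
tool_rot: [34.1, 89.4, -49.1]
wrist_force: [2.2, -5.2, 8.1]
gripper_width: 0.0191
t: 5.07
eef_pos: [0.5375, -0.3124, 0.0661]
tool_rot: [33.8, 89.3, -49.4]
wrist_force: [2.3, -4.6, 7.6]
gripper_width: 0.0189
```

```bash
python3 - <<'E'
from h import *
from station import grab_frame
for n in("side","top"): cv2.imwrite(f"pics/{n}5.png",grab_frame(n)[:,:,::-1])
crop('pics/side5.png','pics/s6.png',340,140,60,70,8)
E
python3 -m jog '0 0 0 0 0 0 -0.2; 0 0 0 0 0 0 -0.2;0 0 0 0 0 0 -0.2; 0 0 0 0 0 0 -0.2;0 0 0 0 0 0 -0.2'
```

```text
t: 5.58
eef_pos: [0.535, -0.306, 0.0624]
tool_rot: [177.3, 89.9, 94.4]
wrist_force: [-0.2, -0.1, 0.3]
gripper_width: 0.0478
```

View pics/s6.png

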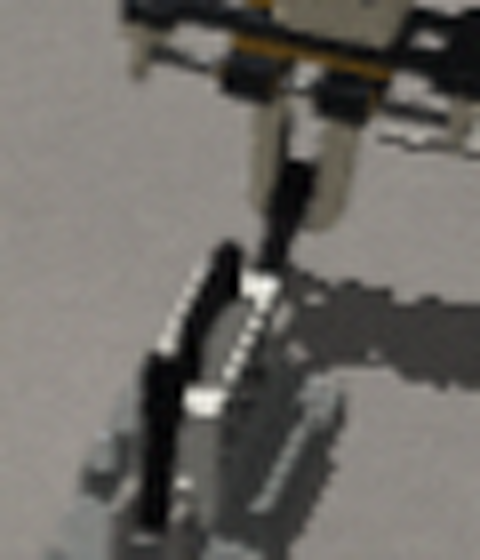

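```bash
python3 -m jog '-0.02 0 0 0 0 0 -1; -0.06 0 0 0 0 0 -1; -0.10 0 0 0 0 0 -1; -0.12 0 0 0 0 0 -1;-0.12 0 0 0 0 0 -1';python3 - <<'E'
from h import *
from station import grab_frame
for n in("side","top"): cv2.imwrite(f"pics/{n}6.png",grab_frame(n)[:,:,::-1])
crop('pics/side6.png','pics/s7.png',335,150,60,70,8)
crop('pics/top6.png','pics/t7.png',335,200,80,56,10)
go(lev(1,.04)-[0,0,.019])
E
```

```text
t: 6.0
eef_pos: [0.5387, -0.3074, 0.1887]
tool_rot: [63.0, 89.3, -20.0]
wrist_force: [0.2, -0.1, -0.7]
gripper_width: 0.0809
t 6.1 pos [ 0.5355 -0.3065  0.1834] w 0.089 F [ 0.2 -0.7  0. ]
toolaxes
 [[ 0.002  0.993  0.122]
 [-0.     0.122 -0.993]
 [-1.     0.002  0.   ]]
shift [ 0.0824 -0.0014 -0.224 ] rows 5.7237151101738855 rotvec [ 0.0018  0.0005 -0.0022] 0.023369266791742956
```

View pics/s7.png

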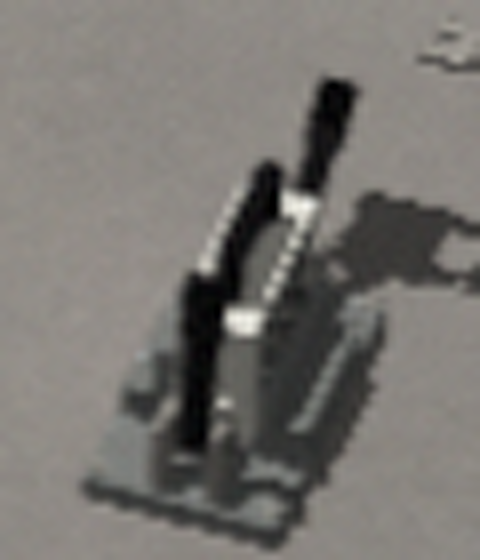

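View pics/t7.png

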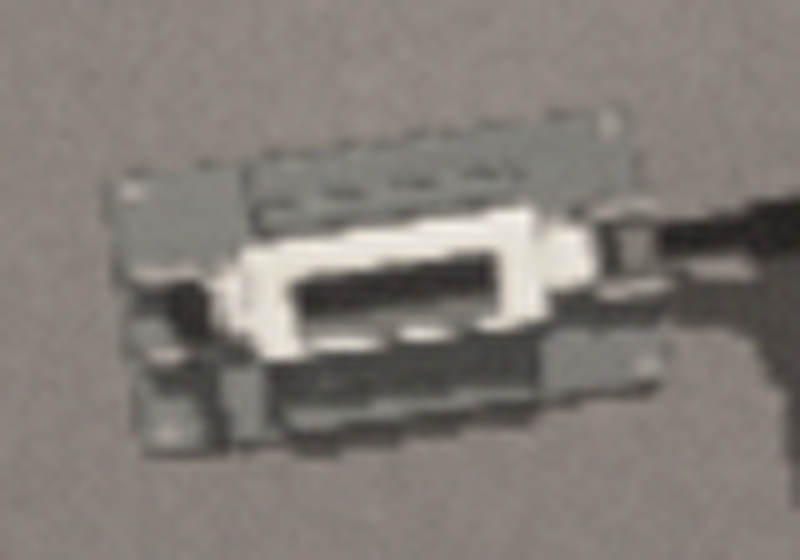

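```bash
python3 - <<'E'
from h import *
D=DOCK+[.001,0,0]
im=cv2.imread('pics/side6.png'); t=cv2.imread('pics/top6.png')
def tip(s,a,r=.095,w=0,th=0): return D+DX*w+DY*s*(.076+r*np.sin(a)+th*np.cos(a))+np.array([0,0,.04+r*np.cos(a)-th*np.sin(a)])
for a in(.6,.7,.8,.85): print(a,'side crop',(np.array(proj('side',tip(-1,a)))+.5-[335,150])*8-.5,'top', proj('top',tip(-1,a)))
E
```

```text
0.6 side crop [[337.64251843  74.74490803]] top [[414.95387844 222.35150977]]
0.7 side crop [[341.11878578  76.56035105]] top [[416.83904895 222.08325194]]
0.8 side crop [[344.06612918  80.14639911]] top [[418.4868247  221.84254494]]
0.85 side crop [[345.33493969  82.58340967]] top [[419.21667827 221.73327592]]
```

```bash
python3 -m jog '-0.01 0 -0.035 0 0 0 -1; -0.01 0 -0.075 0 0 0 -1; -0.01 0 -0.115 0 0 0 -1; -0.01 0 -0.155 0 0 0 -1;-0.01 0 -0.195 0 0 0 -1';python3 -m jog '0.01 0 -0.029 0 0 0 -1;0.01 0 -0.029 0 0 0 -1;0.01 0 -0.029 0 0 0 -1;0.01 0 -0.029 0 0 0 -1'; python3 - <<'E'
from h import *
from station import grab_frame
cv2.imwrite(f"pics/side7.png",grab_frame('side')[:,:,::-1])
crop('pics/side7.png','pics/s8.png',335,120,70,90,6)
go(lev(1,.04)-[0,0,.019]+[.001,0,0])
E
```

```text
t: 6.52
eef_pos: [0.5097, -0.1114, 0.191]
tool_rot: [-121.2, 89.8, 155.8]
wrist_force: [0.9, -0.4, 0.1]
gripper_width: 0.0933
t: 6.85
eef_pos: [0.5075, -0.0853, 0.1817]
tool_rot: [-82.7, 89.9, -165.7]
wrist_force: [-0.1, -0.2, -0.2]
gripper_width: 0.0932
t 6.9 pos [ 0.5078 -0.0861  0.182 ] w 0.0932 F [ 0.5 -0.6 -0. ]
toolaxes
 [[-0.     0.993  0.119]
 [-0.     0.119 -0.993]
 [-1.    -0.     0.   ]]
shift [ 0.0811  0.0004 -0.0017] rows 1.9448162539090597 rotvec [-0.0008  0.0004  0.0003] 0.007672571078260779
```

View pics/s8.png

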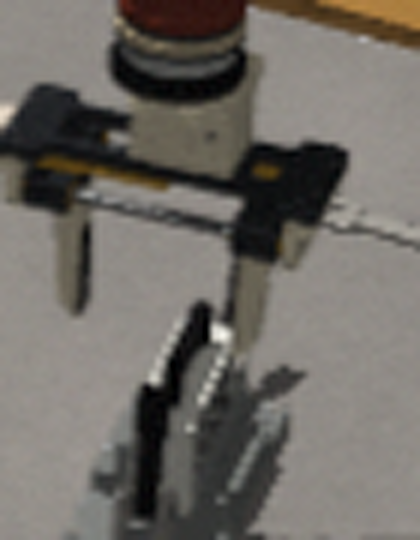

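The open fingers are above the near lever (paddle top at about (152,390) in the crop). I'll go down and pinch it.

```bash
python3 -m jog '0.035 0 -0.001 0 0 0 -1; 0.07 0 -0.0015 0 0 0 0; 0.081 0 -0.0015 0 0 0 1; 0.081 0 -0.0015 0 0 0 1; 0.081 0 -0.0015 0 0 0 1' 20; python3 -m jog '0 0 0 0 0 0 1; 0 0 0 0 0 0 1;0 0 0 0 0 0 1; 0 0 0 0 0 0 1; 0 0 0 0 0 0 1' 20;python3 -m jog '0 0 0 0 0 0 1; 0 0 0 0 0 0 1;0 0 0 0 0 0 1;0 0 0 0 0 0 1; 0 0 0 0 0 0 1' 20;  python3 - <<'E'
from h import *
go(lev(1,.04)-[0,0,.019]+[.001,0,0])
E
```

```text
t: 7.32
eef_pos: [0.5082, -0.0844, 0.1015]
tool_rot: [80.5, 90.0, -2.6]
wrist_force: [-0.3, -0.3, 0.3]
gripper_width: 0.0709
t: 7.73
eef_pos: [0.5087, -0.083, 0.1027]
tool_rot: [81.8, 89.8, -1.2]
wrist_force: [-0.7, 0.1, -0.6]
gripper_width: 0.0377
t: 8.15
eef_pos: [0.5062, -0.0831, 0.1019]
tool_rot: [-83.4, 89.9, -166.4]
wrist_force: [-4.7, -0.3, 4.9]
gripper_width: 0.0199
t 8.15 pos [ 0.5062 -0.0831  0.1019] w 0.0199 F [-4.7 -0.3  4.9]
toolaxes
 [[-0.002  0.993  0.122]
 [-0.001  0.122 -0.993]
 [-1.    -0.002  0.   ]]
shift [0.001  0.0016 0.0014] rows 0.05657084580774913 rotvec [0.0016 0.0003 0.0024] 0.023458366907093096
```

```bash
python3 -m jog '0.001 -0.001 -0.0088 0 0 0 1; 0.0024 -0.0015 -0.0166 0 0 0 1; 0.0048 -0.0015 -0.0242 0 0 0 1; 0.0079 -0.0015 -0.0316 0 0 0 1; 0.0079 -0.0015 -0.0316 0 0 0 1' 20; python3 -m jog '0.0038 0 -0.007 0 0 0 1; 0.0083 0 -0.0136 0 0 0 1; 0.0135 0 -0.0197 0 0 0 1; 0.0192 0 -0.0253 0 0 0 1; 0.0192 0 -0.0253 0 0 0 1' 20;python3 - <<'E'
from h import *
go(lev(1,.85)-[0,0,.019]+[.001,0,0])
E
python3 -m jog '0.003 0 -0.002 0 0 0 1; 0.006 0 -0.004 0 0 0 1;0.006 0 -0.004 0 0 0 1' 20; python3 - <<'E'
from h import *
go(lev(1,.85)-[0,0,.019]+[.001,0,0])
E
```

```text
t: 8.57
eef_pos: [0.5021, -0.0523, 0.0944]
tool_rot: [5.9, 89.9, -77.1]
wrist_force: [-4.5, -1.9, 6.2]
gripper_width: 0.0197
t: 8.98
eef_pos: [0.4982, -0.023, 0.0752]
tool_rot: [-171.7, 89.8, 105.5]
wrist_force: [-5.1, 5.0, 6.8]
gripper_width: 0.0194
t 8.98 pos [ 0.4982 -0.023   0.0752] w 0.0194 F [-5.1  5.   6.8]
toolaxes
 [[-0.001  0.992  0.125]
 [ 0.003  0.125 -0.992]
 [-1.    -0.    -0.003]]
shift [0.0013 0.0023 0.0052] rows 0.141430483583731 rotvec [ 0.0051 -0.0031  0.0005] 0.04791052330564049
t: 9.23
eef_pos: [0.4975, -0.0179, 0.0697]
tool_rot: [-176.4, 89.7, 100.9]
wrist_force: [-7.6, 6.5, 10.2]
gripper_width: 0.019
t 9.23 pos [ 0.4975 -0.0179  0.0697] w 0.019 F [-7.6  6.5 10.2]
toolaxes
 [[-0.001  0.992  0.126]
 [ 0.005  0.126 -0.992]
 [-1.    -0.    -0.005]]
shift [-0.0042  0.0023  0.0103] rows 0.27245212542517844 rotvec [ 0.0056 -0.0046  0.0003] 0.05809026731226668
```

```bash
python3 -m jog '0.003 0 -0.002 0 0 0 1; 0.005 0 -0.003 0 0 0 1;0.005 0 -0.003 0 0 0 1' 25; python3 -m jog '0 0 0 0 0 0 -0.3; 0 0 0 0 0 0 -0.3; 0 0 0 0 0 0 -0.3; 0 0 0 0 0 0 -0.3; 0 0 0 0 0 0 -0.3'; python3 -m jog '-0.02 0 0 0 0 0 -1; -0.06 0 0 0 0 0 -1; -0.1 0 -0.04 0 0 0 -1; -0.12 0 -0.08 0 0 0 -1;-0.12 0 -0.12 0 0 0 -1'; python3 -m jog '0 0 0 0 0 0 -1;  0 0 0 0 0 0 -1'
python3 - <<'E'
from h import *
from station import grab_frame
for n in("side","top"): cv2.imwrite(f"pics/{n}8.png",grab_frame(n)[:,:,::-1])
crop('pics/side8.png','pics/s9.png',335,150,60,70,8)
crop('pics/top8.png','pics/t9.png',335,200,80,56,10)
E
```

```text
t: 9.48
eef_pos: [0.497, -0.0137, 0.0649]
tool_rot: [-177.9, 89.7, 99.4]
wrist_force: [-8.5, 8.5, 13.1]
gripper_width: 0.0191
t: 9.9
eef_pos: [0.4999, -0.0201, 0.0639]
tool_rot: [84.9, 89.8, 1.8]
wrist_force: [0.3, 0.1, -0.1]
gripper_width: 0.0477
t: 10.32
eef_pos: [0.4888, 0.0853, 0.1853]
tool_rot: [87.1, 89.4, 3.7]
wrist_force: [1.7, -0.3, -0.4]
gripper_width: 0.0808
t: 10.48
eef_pos: [0.4861, 0.0888, 0.1826]
tool_rot: [103.6, 89.7, 20.9]
wrist_force: [-0.3, 0.2, 0.0]
gripper_width: 0.0914
```

View pics/s9.png

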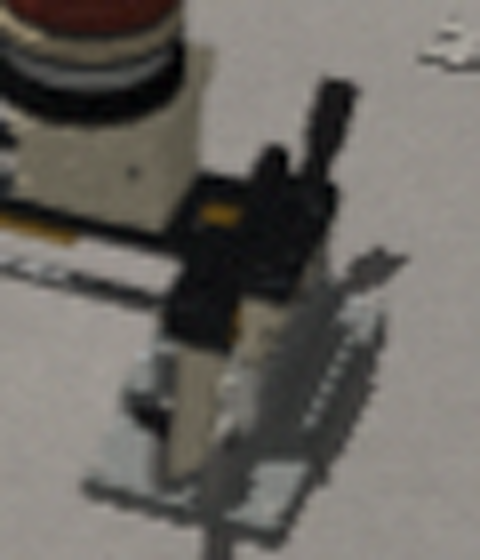

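View pics/t9.png

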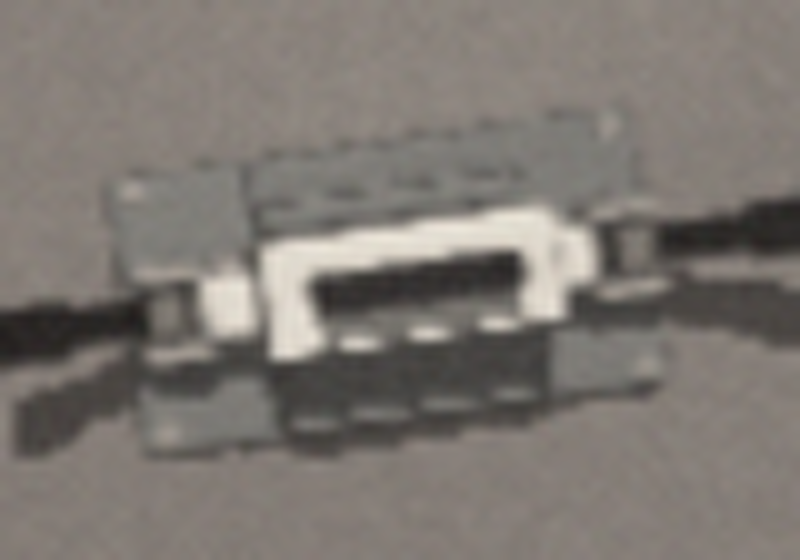

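```bash
python3 - <<'E'
from h import *
crop('pics/top8.png','pics/t10.png',310,205,125,50,6)
D=DOCK+[.0005,0,0]
def tip(s,a,r=.095,th=0): return D+DY*s*(.076+r*np.sin(a)+th*np.cos(a))+np.array([0,0,.04+r*np.cos(a)-th*np.sin(a)])
for s in(1,-1):
  for a in(.6,.7,.8,.85): print(s,a,'crop outer',(np.array(proj('top',tip(s,a,.095,.005)))+.5-[310,205])*6-.5,'inner end of paddle',(np.array(proj('top',tip(s,a,.06,-.005)))+.5-[310,205])*6-.5)
E
```

```text
1 0.6 crop outer [[164.79971562 167.73333913]] inner end of paddle [[212.49663303 160.93695383]]
1 0.7 crop outer [[151.63607596 169.26799808]] inner end of paddle [[203.37112557 162.03071999]]
1 0.8 crop outer [[139.69052547 170.62784678]] inner end of paddle [[194.85169705 163.03361072]]
1 0.85 crop outer [[134.21221987 171.23803462]] inner end of paddle [[190.8472082  163.49771394]]
-1 0.6 crop outer [[638.54067935 106.61766519]] inner end of paddle [[581.50633248 113.33090669]]
-1 0.7 crop outer [[649.13042697 105.08742568]] inner end of paddle [[589.31347921 112.23996614]]
-1 0.8 crop outer [[658.24160733 103.73016136]] inner end of paddle [[596.32501646 111.23893365]]
-1 0.85 crop outer [[662.21609588 103.12051448]] inner end of paddle [[599.51000383 110.77536859]]
```

View pics/t10.png

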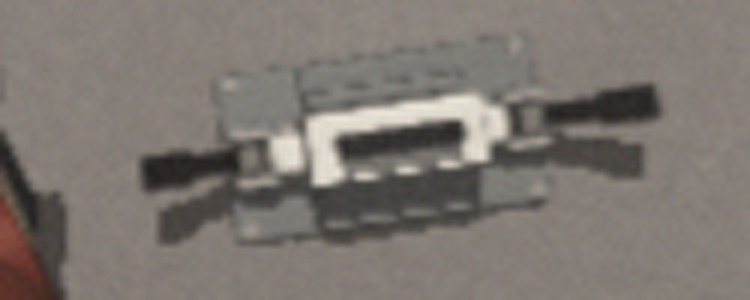

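The enlarged top view shows both paddles out. Their outer ends are at about columns 141 and 660, where full travel predicts 134 and 662, so both may be a few hundredths of a radian short. I'll press each one to its stop with shut fingers to make sure.

```bash
python3 -m jog '0 0 0 0 0 0 1; 0 0 0 0 0 0 1; 0 0 0 0 0 0 1; 0 0 0 0 0 0 1; 0 0 0 0 0 0 1' 20; python3 -m jog '0 0 0 0 0 0 1; 0 0 0 0 0 0 1; 0 0 0 0 0 0 1; 0 0 0 0 0 0 1; 0 0 0 0 0 0 1'; python3 - <<'E'
from h import *
go(DOCK+DY*.139+[.0005,0,.120])
E
```

```text
t: 11.0
eef_pos: [0.486, 0.0853, 0.1815]
tool_rot: [87.6, 89.9, 4.6]
wrist_force: [-0.4, 0.5, 0.3]
gripper_width: 0.0642
t: 11.42
eef_pos: [0.486, 0.0859, 0.1817]
tool_rot: [90.5, 89.9, 7.5]
wrist_force: [-0.1, -0.2, -0.2]
gripper_width: 0.0309
t 11.42 pos [0.486  0.0859 0.1817] w 0.0309 F [-0.1 -0.2 -0.2]
toolaxes
 [[ 0.002  0.993  0.122]
 [ 0.     0.122 -0.993]
 [-1.     0.002 -0.   ]]
shift [0.0617 0.0006 0.1118] rows 3.0630075834268915 rotvec [ 0.0017 -0.     -0.0021] 0.021668972794874106
```

```bash
python3 -m jog '0 0 0.035 0 0 0 1; 0.01 0 0.075 0 0 0 1; 0.04 0 0.1115 0 0 0 1; 0.0615 0 0.1115 0 0 0 1; 0.0615 0 0.1115 0 0 0 1'; python3 -m jog '0 0 0 0 0 0 1; 0 0 0 0 0 0 1; 0.01 0 0 0 0 0 1; 0.014 0 0 0 0 0 1;0.014 0 0 0 0 0 1';python3 -m jog '0.003 0 0 0 0 0 1; 0.003 0 0 0 0 0 1'; python3 -m jog '0.003 0 0 0 0 0 1; 0.003 0 0 0 0 0 1';python3 -m jog '0.003 0 0 0 0 0 1; 0.003 0 0 0 0 0 1'
```

```text
t: 11.83
eef_pos: [0.4966, -0.0285, 0.1164]
tool_rot: [-86.0, 89.6, -169.3]
wrist_force: [-0.5, 0.3, 0.3]
gripper_width: 0.0008
t: 12.25
eef_pos: [0.501, -0.0216, 0.1072]
tool_rot: [112.7, 89.6, 29.9]
wrist_force: [-0.3, 3.1, 3.7]
gripper_width: 0.0006
t: 12.42
eef_pos: [0.501, -0.0204, 0.1055]
tool_rot: [116.0, 89.6, 33.3]
wrist_force: [-3.2, 4.3, 13.2]
gripper_width: 0.0006
t: 12.58
eef_pos: [0.5012, -0.0201, 0.1047]
tool_rot: [106.3, 89.6, 23.5]
wrist_force: [-7.1, 4.1, 28.5]
gripper_width: 0.0006
t: 12.75
eef_pos: [0.5015, -0.0198, 0.104]
tool_rot: [97.8, 89.5, 15.1]
wrist_force: [-11.0, 5.2, 45.4]
gripper_width: 0.0004
```

```bash
python3 -m jog '-0.02 0 0 0 0 0 1; -0.06 0 0 0 0 0 1; -0.08 0 0.03 0 0 0 1;-0.08 0 0.07 0 0 0 1;-0.08 0 0.11 0 0 0 1';python3 - <<'E'
from h import *
go(DOCK-DY*.139+[.0005,0,.120])
E
```

```text
t: 13.17
eef_pos: [0.5148, -0.1333, 0.1799]
tool_rot: [77.1, 89.6, -5.6]
wrist_force: [-0.0, 0.7, -1.2]
gripper_width: 0.0008
t 13.17 pos [ 0.5148 -0.1333  0.1799] w 0.0008 F [-0.   0.7 -1.2]
toolaxes
 [[ 0.008  0.992  0.127]
 [-0.001  0.127 -0.992]
 [-1.     0.008  0.002]]
shift [ 0.0602 -0.003   0.1686] rows 4.293144848108907 rotvec [ 0.0071  0.0017 -0.0076] 0.08379804373624067
```

```bash
python3 -m jog '0 0 0.04 0 0 0 1; 0 -0.001 0.08 0 0 0 1; 0 -0.002 0.12 0 0 0 1; 0.01 -0.002 0.16 0 0 0 1; 0.03 -0.002 0.1686 0 0 0 1'; python3 -m jog '0 0 0 0 0 0 1; 0 0 0 0 0 0 1'; python3 - <<'E'
from h import *
go(DOCK-DY*.140+[.0005,0,.112])
E
```

```text
t: 13.58
eef_pos: [0.5324, -0.3115, 0.149]
tool_rot: [33.4, 89.3, -50.1]
wrist_force: [0.1, -1.4, 0.1]
gripper_width: 0.0006
t: 13.75
eef_pos: [0.531, -0.3003, 0.1462]
tool_rot: [-179.7, 89.8, 97.3]
wrist_force: [0.0, 0.4, 0.3]
gripper_width: 0.0003
t 13.75 pos [ 0.531  -0.3003  0.1462] w 0.0003 F [0.  0.4 0.3]
toolaxes
 [[-0.     0.993  0.122]
 [ 0.003  0.122 -0.992]
 [-1.    -0.    -0.003]]
shift [0.0342 0.0026 0.0021] rows 0.8247471665405426 rotvec [ 0.0021 -0.0027  0.    ] 0.027276800174472895
```

```bash
python3 -m jog '0.015 0.0025 0.002 0 0 0 1; 0.034 0.0025 0.002 0 0 0 1; 0.034 0.0025 0.002 0 0 0 1;0.034 0.0025 0.002 0 0 0 1'; python3 -m jog '0.003 0 0 0 0 0 1; 0.005 0 0 0 0 0 1; 0.005 0 0 0 0 0 1'; python3 -m jog '0.003 0 0 0 0 0 1; 0.003 0 0 0 0 0 1'
```

```text
t: 14.08
eef_pos: [0.5349, -0.3004, 0.1138]
tool_rot: [130.9, 89.9, 48.1]
wrist_force: [0.4, -0.4, 0.3]
gripper_width: 0.0006
t: 14.33
eef_pos: [0.535, -0.3029, 0.1091]
tool_rot: [80.6, 89.8, -2.3]
wrist_force: [-0.4, 0.7, 1.4]
gripper_width: 0.0003
t: 14.5
eef_pos: [0.5353, -0.3047, 0.1067]
tool_rot: [54.1, 89.7, -28.9]
wrist_force: [-0.4, -0.6, 4.3]
gripper_width: 0.0006
```

```bash
python3 -m jog '0.003 0 0 0 0 0 1; 0.003 0 0 0 0 0 1';  python3 -m jog '0.002 0 0 0 0 0 1; 0.002 0 0 0 0 0 1'
```

```text
t: 14.67
eef_pos: [0.5356, -0.3054, 0.1056]
tool_rot: [46.4, 89.6, -36.6]
wrist_force: [-2.3, -0.8, 12.4]
gripper_width: 0.0004
t: 14.83
eef_pos: [0.5357, -0.3056, 0.1051]
tool_rot: [43.3, 89.5, -39.8]
wrist_force: [-4.6, -0.0, 18.6]
gripper_width: 0.0003
```

Both levers met a hard stop at the same contact height (0.105 m), symmetric about the dock. I'll retreat, open the fingers and measure the raised module.

```bash
python3 -m jog '-0.02 0 0 0 0 0 1; -0.06 0 0 0 0 0 1; -0.1 0 0 0 0 0 -1;-0.11 0 0 0 0 0 -1;-0.11 0 0 0 0 0 -1'; python3 - <<'E'
from h import *
from station import grab_frame
for n in("side","top"): cv2.imwrite(f"pics/{n}9.png",grab_frame(n)[:,:,::-1])
crop('pics/side9.png','pics/s11.png',335,150,60,70,8)
crop('pics/top9.png','pics/t11.png',335,200,80,56,10)
E
```

```text
t: 15.25
eef_pos: [0.5366, -0.3041, 0.2147]
tool_rot: [62.5, 89.4, -20.6]
wrist_force: [0.4, -0.3, 0.7]
gripper_width: 0.0161
```

View pics/t11.png

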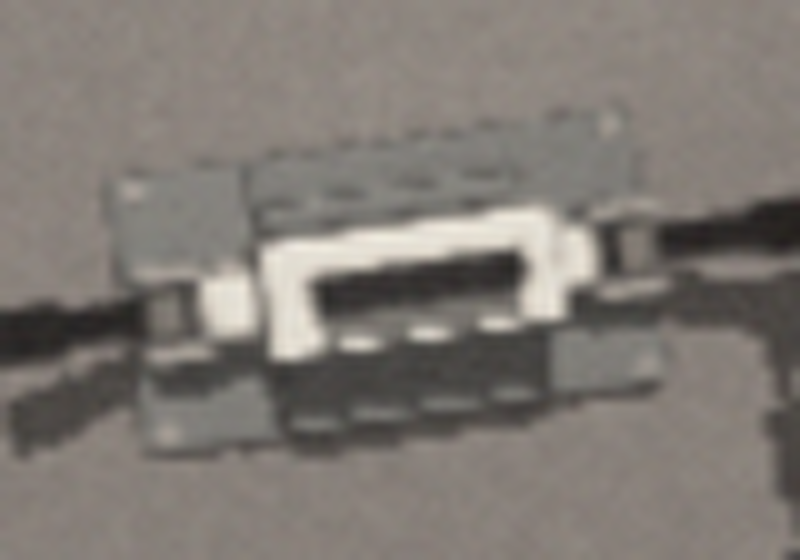

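View pics/s11.png

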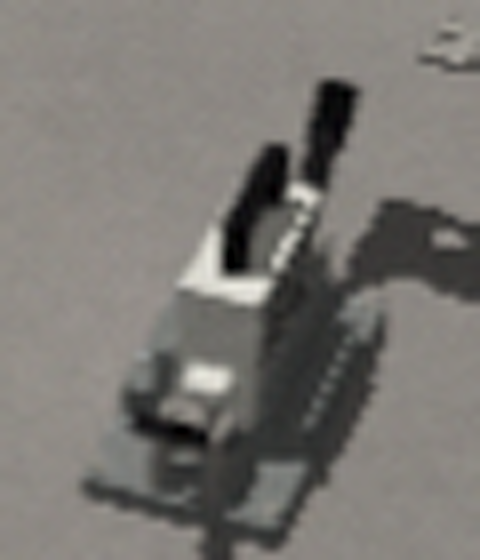

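```bash
python3 - <<'E'
from h import *
T=lambda x,y:(335+(x+.5)/10-.5,200+(y+.5)/10-.5)
S=lambda x,y:(335+(x+.5)/8-.5,150+(y+.5)/8-.5)
print('far end', tri(S(276,148),T(522,265)).round(4))
print('body near outer corner', tri(S(270,298),T(275,358)).round(4), tri(S(213,222),T(262,240)).round(4))
P=plane('top',[T(315,278),T(522,252),T(522,285),T(318,312)],.140);print('bar',P.mean(0).round(4))
P=plane('top',[T(262,240),T(550,207),T(568,318),T(275,360)],.108);print('body',P.mean(0).round(4))
go(DOCK+[.0005,0,.20])
E
```

```text
far end [ 0.522  -0.1941  0.1362]
body near outer corner [ 0.4888 -0.1152  0.1111] [ 0.5238 -0.1106  0.145 ]
bar [ 0.5161 -0.1599  0.14  ]
body [ 0.5162 -0.1617  0.108 ]
t 15.35 pos [ 0.5335 -0.3033  0.2096] w 0.024 F [-0.3  0.   0.1]
toolaxes
 [[ 0.001  0.993  0.122]
 [ 0.     0.122 -0.993]
 [-1.     0.001 -0.   ]]
shift [ 0.0097  0.0006 -0.1412] rows 3.3946820031855873 rotvec [ 0.0014 -0.0002 -0.0011] 0.014606319059501788
```

```bash
python3 -m jog '0 0 -0.035 0 0 0 -1; 0 0.0006 -0.075 0 0 0 -1; 0 0.0006 -0.115 0 0 0 -1; 0 0.0006 -0.1425 0 0 0 -1; 0 0.0006 -0.1425 0 0 0 -1'; python3 -m jog '0 0 0 0 0 0 -1; 0 0 0 0 0 0 -1; 0 0 0 0 0 0 -1; 0 0 0 0 0 0 -1; 0 0 0 0 0 0 -1';python3 - <<'E'
from h import *
go(DOCK+[.0002,.0015,.116])
E
```

```text
t: 15.77
eef_pos: [0.5156, -0.153, 0.2084]
tool_rot: [-162.2, 89.6, 115.5]
wrist_force: [0.1, 0.8, 0.3]
gripper_width: 0.0573
t: 16.18
eef_pos: [0.5172, -0.1632, 0.2097]
tool_rot: [89.4, 89.9, 6.2]
wrist_force: [0.4, -0.7, 0.1]
gripper_width: 0.09
t 16.18 pos [ 0.5172 -0.1632  0.2097] w 0.09 F [ 0.4 -0.7  0.1]
toolaxes
 [[ 0.001  0.993  0.119]
 [ 0.     0.119 -0.993]
 [-1.     0.001  0.   ]]
shift [ 0.0937 -0.0004 -0.0017] rows 2.246549426274349 rotvec [-0.0008  0.     -0.0012] 0.011615926005650368
```

```bash
python3 -m jog '0.035 0 -0.001 0 0 0 -0.4; 0.07 0 -0.0015 0 0 0 0; 0.092 0 -0.0015 0 0 0 0; 0.092 0 -0.0015 0 0 0 0; 0.092 0 -0.0015 0 0 0 0' 15;python3 -m jog '0 0 0 0 0 0 0.4; 0 0 0 0 0 0 0.4; 0 0 0 0 0 0 0.4;0 0 0 0 0 0 0.4;0 0 0 0 0 0 0.4';python3 - <<'E'
from h import *
from station import grab_frame
cv2.imwrite("pics/side10.png",grab_frame('side')[:,:,::-1])
crop('pics/side10.png','pics/s12.png',325,120,80,95,6)
go(DOCK+[.0002,.0015,.116])
E
```

```text
t: 16.6
eef_pos: [0.5169, -0.1607, 0.1176]
tool_rot: [177.3, 90.0, 94.3]
wrist_force: [0.3, -0.7, 0.7]
gripper_width: 0.0638
t: 17.02
eef_pos: [0.5179, -0.1604, 0.1191]
tool_rot: [77.7, 89.8, -5.3]
wrist_force: [-0.6, 0.4, 1.1]
gripper_width: 0.0313
t 17.07 pos [ 0.5177 -0.1604  0.1189] w 0.0294 F [ 0.2 -0.4 -0.6]
toolaxes
 [[ 0.003  0.993  0.122]
 [-0.     0.122 -0.993]
 [-1.     0.003  0.001]]
shift [ 0.0029 -0.0012  0.001 ] rows 0.07735071879394763 rotvec [ 0.0015  0.0006 -0.0031] 0.028005562814828765
```

View pics/s12.png

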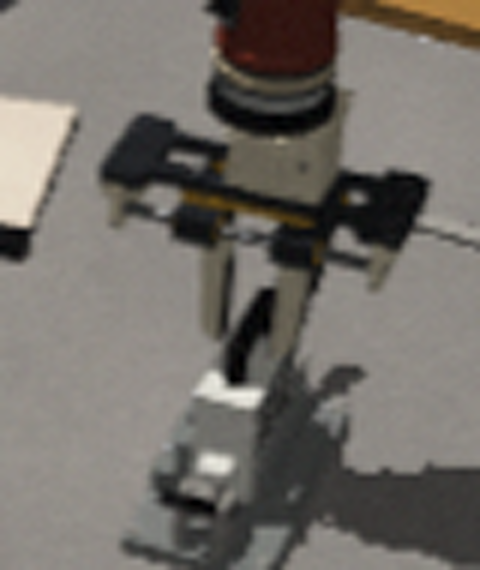

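The bar runs between the two fingers, at about (245,335) in the crop. I'll lower 2 mm, close, then lift a little.

```bash
python3 -m jog '0.002 -0.001 0 0 0 0 1; 0.002 -0.001 0 0 0 0 1; 0.002 -0.001 0 0 0 0 1; 0.002 -0.001 0 0 0 0 1; 0.002 -0.001 0 0 0 0 1' 35;python3 -m jog '0 0 0 0 0 0 1; 0 0 0 0 0 0 1' ; python3 -m jog '-0.004 0 0 0 0 0 1; -0.008 0 0 0 0 0 1; -0.012 0 0 0 0 0 1;-0.016 0 0 0 0 0 1;-0.020 0 0 0 0 0 1'
```

```text
t: 17.48
eef_pos: [0.5162, -0.1604, 0.1161]
tool_rot: [94.2, 89.9, 11.2]
wrist_force: [0.0, 0.4, -0.1]
gripper_width: 0.0132
t: 17.65
eef_pos: [0.5162, -0.1604, 0.1161]
tool_rot: [94.5, 89.9, 11.5]
wrist_force: [-0.2, 0.0, -1.1]
gripper_width: 0.0135
t: 18.07
eef_pos: [0.5162, -0.1603, 0.1364]
tool_rot: [101.3, 89.9, 18.3]
wrist_force: [0.3, 0.2, -5.4]
gripper_width: 0.0133
```

```bash
python3 -m jog '-0.01 0 0 0 0 0 1; -0.025 0 0 0 0 0 1; -0.045 0 0 0 0 0 1;-0.065 0 0 0 0 0 1;-0.085 0 0 0 0 0 1';python3 -m jog '-0.01 0 0 0 0 0 1;-0.018 0 0 0 0 0 1; -0.018 0 0 0 0 0 1; -0.018 0 0 0 0 0 1'; python3 - <<'E'
from h import *
from station import grab_frame
for n in("side","top"): cv2.imwrite(f"pics/{n}11.png",grab_frame(n)[:,:,::-1])
crop('pics/side11.png','pics/s13.png',320,90,90,120,5)
go(TRAY+[0,0,.24])
E
```

```text
t: 18.48
eef_pos: [0.5159, -0.1602, 0.2227]
tool_rot: [96.1, 89.9, 13.1]
wrist_force: [0.6, -0.5, -5.0]
gripper_width: 0.0137
t: 18.82
eef_pos: [0.5157, -0.1604, 0.2388]
tool_rot: [98.4, 89.9, 15.4]
wrist_force: [-1.1, -0.3, -5.6]
gripper_width: 0.0135
t 18.92 pos [ 0.5151 -0.1603  0.2379] w 0.0138 F [ 0.6 -0.3 -5.3]
toolaxes
 [[-0.001  0.993  0.122]
 [ 0.001  0.122 -0.993]
 [-1.    -0.001 -0.001]]
shift [-0.0018  0.0289 -0.3378] rows 8.1313459504574 rotvec [ 0.0017 -0.001   0.0008] 0.01704587424898668
```

View pics/s13.png

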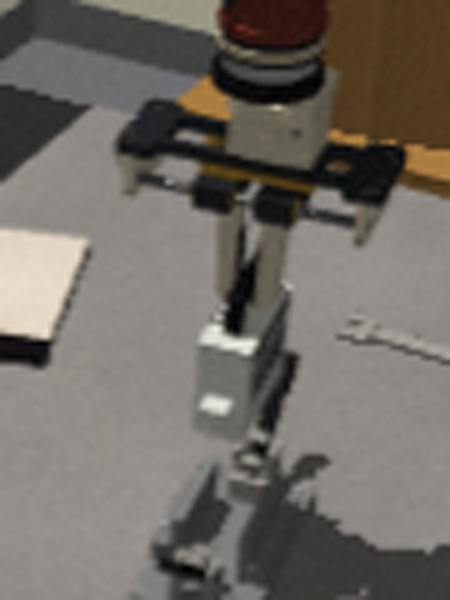

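The module is out, upright in the grip at about (240,380) in the crop. I'll carry it over to the tray in gentle steps.

```bash
python3 -m jog '0 0.001 -0.01 0 0 0 1; 0 0.003 -0.03 0 0 0 1; 0 0.005 -0.055 0 0 0 1;0 0.007 -0.08 0 0 0 1;0 0.009 -0.105 0 0 0 1'; python3 -m jog '0 0.002 -0.025 0 0 0 1; 0 0.004 -0.05 0 0 0 1; 0 0.006 -0.075 0 0 0 1;0 0.008 -0.1 0 0 0 1;0 0.010 -0.125 0 0 0 1'; python3 -m jog '0 0.002 -0.025 0 0 0 1; 0 0.004 -0.05 0 0 0 1; 0 0.006 -0.075 0 0 0 1;0 0.008 -0.095 0 0 0 1;0 0.010 -0.108 0 0 0 1'; python3 -m jog '0 0 0 0 0 0 1; 0 0 0 0 0 0 1; 0 0 0 0 0 0 1; 0 0 0 0 0 0 1; 0 0 0 0 0 0 1';python3 - <<'E'
from h import *
from station import grab_frame
for n in("side","top"): cv2.imwrite(f"pics/{n}12.png",grab_frame(n)[:,:,::-1])
crop('pics/side12.png','pics/s14.png',270,150,100,140,4)
go(TRAY+[0,0,.12])
E
```

```text
t: 19.33
eef_pos: [0.5116, -0.053, 0.2384]
tool_rot: [161.5, 89.9, 78.5]
wrist_force: [-0.0, 0.2, -6.1]
gripper_width: 0.0138
t: 19.75
eef_pos: [0.506, 0.0723, 0.2386]
tool_rot: [143.6, 90.0, 60.7]
wrist_force: [0.7, 0.1, -6.1]
gripper_width: 0.0136
t: 20.17
eef_pos: [0.5021, 0.1827, 0.2387]
tool_rot: [170.9, 89.9, 88.1]
wrist_force: [-0.7, 0.3, -5.7]
gripper_width: 0.014
t: 20.58
eef_pos: [0.5041, 0.1767, 0.2391]
tool_rot: [53.5, 89.9, -29.6]
wrist_force: [-0.3, 0.1, -4.7]
gripper_width: 0.0137
t 20.68 pos [0.504  0.1774 0.2392] w 0.0135 F [ 0.1  0.1 -6.2]
toolaxes
 [[ 0.002  0.993  0.12 ]
 [-0.     0.12  -0.993]
 [-1.     0.002  0.001]]
shift [ 0.1192 -0.0014 -0.0013] rows 2.8598563017095655 rotvec [-0.0004  0.0006 -0.0019] 0.016290685560043722
```

View pics/s14.png

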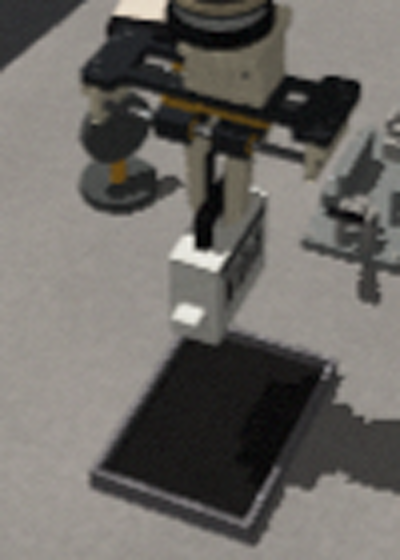

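View pics/top12.png

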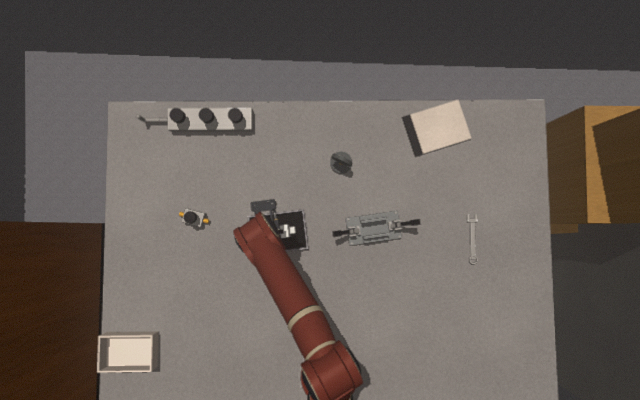

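The module hangs centred over the tray, at about (215,280) in the side crop, and both levers still stand open in the top view. I'll lower it, slowing down near the floor.

```bash
python3 -m jog '0.01 0 0 0 0 0 1; 0.03 -0.001 -0.001 0 0 0 1; 0.055 -0.001 -0.001 0 0 0 1;0.08 -0.001 -0.001 0 0 0 1;0.1 -0.001 -0.001 0 0 0 1'; python3 -m jog '0.012 0 0 0 0 0 1; 0.018 0 0 0 0 0 1; 0.022 0 0 0 0 0 1;0.025 0 0 0 0 0 1;0.025 0 0 0 0 0 1'; python3 -m jog '0.002 0 0 0 0 0 1; 0.004 0 0 0 0 0 1; 0.006 0 0 0 0 0 1; 0.008 0 0 0 0 0 1;0.010 0 0 0 0 0 1'
```

```text
t: 21.1
eef_pos: [0.5022, 0.1787, 0.1371]
tool_rot: [17.1, 90.0, -66.0]
wrist_force: [-0.3, -0.2, -6.2]
gripper_width: 0.014
t: 21.52
eef_pos: [0.5033, 0.1796, 0.1143]
tool_rot: [95.3, 89.8, 12.3]
wrist_force: [-0.4, 0.3, -5.7]
gripper_width: 0.0135
t: 21.93
eef_pos: [0.5031, 0.1795, 0.1043]
tool_rot: [90.2, 89.9, 7.2]
wrist_force: [0.4, 0.1, -6.5]
gripper_width: 0.0138
```

```bash
python3 -m jog '0.001 0 0 0 0 0 1; 0.002 0 0 0 0 0 1'; python3 -m jog '0.001 0 0 0 0 0 1; 0.002 0 0 0 0 0 1'
```

```text
t: 22.1
eef_pos: [0.5029, 0.1795, 0.1021]
tool_rot: [89.6, 89.9, 6.6]
wrist_force: [1.0, -0.2, -6.0]
gripper_width: 0.0139
t: 22.27
eef_pos: [0.503, 0.1795, 0.1002]
tool_rot: [91.8, 89.9, 8.8]
wrist_force: [0.4, -0.0, -5.2]
gripper_width: 0.0135
```

```bash
python3 -m jog '0.0005 0 0 0 0 0 1; 0.001 0 0 0 0 0 1'; python3 -m jog '0.0005 0 0 0 0 0 1; 0.001 0 0 0 0 0 1';python3 -m jog '0.0005 0 0 0 0 0 1; 0.001 0 0 0 0 0 1'
```

```text
t: 22.43
eef_pos: [0.503, 0.1795, 0.0992]
tool_rot: [90.7, 89.9, 7.7]
wrist_force: [-0.4, -0.3, -5.0]
gripper_width: 0.0136
t: 22.6
eef_pos: [0.503, 0.1795, 0.0983]
tool_rot: [91.0, 89.9, 8.0]
wrist_force: [0.8, 0.1, -5.7]
gripper_width: 0.0136
t: 22.77
eef_pos: [0.503, 0.1795, 0.0973]
tool_rot: [90.7, 89.9, 7.7]
wrist_force: [0.3, 1.4, -6.2]
gripper_width: 0.0133
```

```bash
python3 -m jog '0.0005 0 0 0 0 0 1; 0.001 0 0 0 0 0 1'; python3 -m jog '0.0005 0 0 0 0 0 1; 0.001 0 0 0 0 0 1';python3 - <<'E'
from h import *
from station import grab_frame
cv2.imwrite("pics/side13.png",grab_frame('side')[:,:,::-1])
crop('pics/side13.png','pics/s15.png',280,190,80,95,6)
E
```

```text
t: 22.93
eef_pos: [0.5035, 0.1795, 0.0969]
tool_rot: [87.8, 89.8, 4.8]
wrist_force: [-1.0, -1.0, 2.2]
gripper_width: 0.0141
t: 23.1
eef_pos: [0.5036, 0.1795, 0.0968]
tool_rot: [81.4, 89.8, -1.6]
wrist_force: [-2.1, -2.1, 11.1]
gripper_width: 0.0135
```

View pics/s15.png

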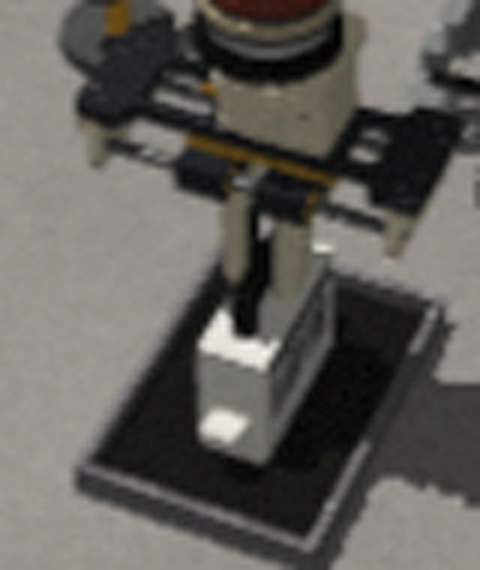

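The floor took the load at TCP z = 0.097 m, and the module stands upright inside the tray. I'll ease off 1 mm, open and withdraw straight up.

```bash
python3 -m jog '-0.001 0 0 0 0 0 1; -0.001 0 0 0 0 0 -0.2; -0.001 0 0 0 0 0 -0.2; -0.001 0 0 0 0 0 -0.2; -0.001 0 0 0 0 0 -0.2';python3 -m jog '0 0 0 0 0 0 -0.2; 0 0 0 0 0 0 -0.2'; python3 -m jog '-0.005 0 0 0 0 0 -0.2; -0.015 0 0 0 0 0 -0.2; -0.035 0 0 0 0 0 -0.2; -0.065 0 0 0 0 0 -0.2; -0.1 0 0 0 0 0 -0.2'; python3 -m jog '-0.03 0 0 0 0 0 -0.2; -0.03 0 0.04 0 0 0 -0.2;-0.03 0 0.08 0 0 0 -0.2;-0.03 0 0.12 0 0 0 -0.2;-0.03 0 0.16 0 0 0 -0.2';  python3 -m jog '0 -0.03 0 0 0 0 -0.2; 0 -0.05 0 0 0 0 -0.2; 0 -0.05 0 0 0 0 -0.2;0 -0.05 0 0 0 0 -0.2'
python3 - <<'E'
from h import *
from station import grab_frame
for n in("side","top"): cv2.imwrite(f"pics/{n}14.png",grab_frame(n)[:,:,::-1])
crop('pics/side14.png','pics/s16.png',270,150,130,140,4)
crop('pics/top14.png','pics/t16.png',240,195,190,65,4)
E
```

```text
t: 23.57
eef_pos: [0.5033, 0.1798, 0.0964]
tool_rot: [99.9, 89.8, 16.9]
wrist_force: [-0.2, 1.4, -0.5]
gripper_width: 0.0357
t: 23.73
eef_pos: [0.5031, 0.1796, 0.0962]
tool_rot: [94.5, 89.9, 11.5]
wrist_force: [-0.2, 0.2, -0.9]
gripper_width: 0.0493
t: 24.15
eef_pos: [0.5017, 0.179, 0.1969]
tool_rot: [-66.1, 89.9, -149.0]
wrist_force: [1.3, 0.5, 0.5]
gripper_width: 0.0557
t: 24.57
eef_pos: [0.5224, 0.0192, 0.2277]
tool_rot: [84.2, 89.8, 1.3]
wrist_force: [1.5, -0.0, -0.0]
gripper_width: 0.0557
t: 24.9
eef_pos: [0.4724, 0.0144, 0.2273]
tool_rot: [81.0, 89.8, -2.0]
wrist_force: [0.4, 1.0, 0.4]
gripper_width: 0.0557
```

View pics/s16.png

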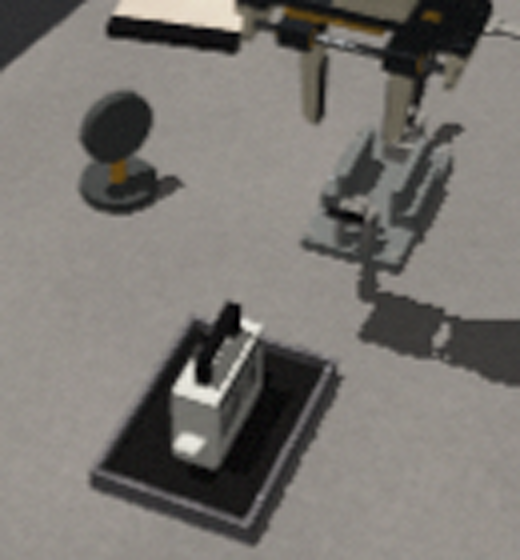

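View pics/t16.png

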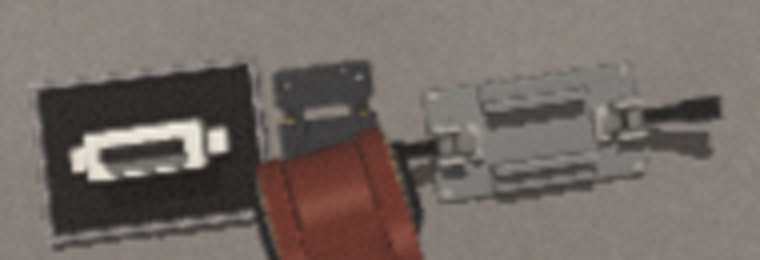

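View pics/top14.png

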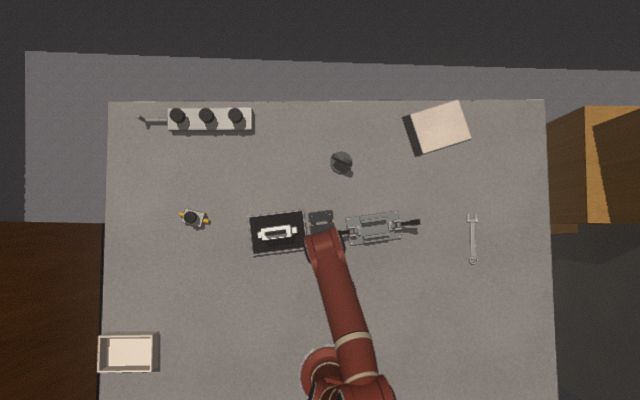

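```bash
python3 -m jog '-0.02 0 0.03 0 0 0 -0.2; -0.03 0 0.07 0 0 0 -0.2;-0.03 0 0.11 0 0 0 -0.2;-0.03 0 0.15 0 0 0 -0.2;-0.03 0 0.19 0 0 0 -0.2'; python3 -m jog '0 0 0.04 0 0 0 -0.2; 0 0 0.08 0 0 0 -0.2;0 0 0.12 0 0 0 -0.2;0 0 0.16 0 0 0 -0.2;0 0 0.2 0 0 0 -0.2';  python3 -m jog '0 0 0.03 0 0 0 -0.2; 0 0 0.03 0 0 0 -0.2; 0 0 0.03 0 0 0 -0.2'
python3 - <<'E'
from h import *
from station import grab_frame
for n in("side","top"): cv2.imwrite(f"pics/{n}15.png",grab_frame(n)[:,:,::-1])
crop('pics/top15.png','pics/t17.png',310,205,125,50,6)
crop('pics/side15.png','pics/s17.png',270,150,130,140,4)
d=cv2.absdiff(cv2.imread('pics/top0.png'),cv2.imread('pics/top15.png')).max(2)
for n,(u,v,r) in dict(gauge=(341,162,18),valve=(193,217,18)).items(): print(n,d[v-r:v+r,u-r:u+r].max())
print('wrench',d[210:266,463:483].max())
E
```

```text
t: 25.42
eef_pos: [0.4972, -0.1756, 0.2569]
tool_rot: [81.5, 89.8, -1.4]
wrist_force: [0.6, 0.5, 0.2]
gripper_width: 0.0562
t: 25.83
eef_pos: [0.5213, -0.3745, 0.2563]
tool_rot: [82.7, 89.8, -0.3]
wrist_force: [0.2, 0.0, 0.6]
gripper_width: 0.0561
t: 26.08
eef_pos: [0.5239, -0.4043, 0.2549]
tool_rot: [109.0, 89.9, 25.8]
wrist_force: [0.5, 0.7, 0.3]
gripper_width: 0.0557
gauge 12
valve 14
wrench 150
```

View pics/t17.png

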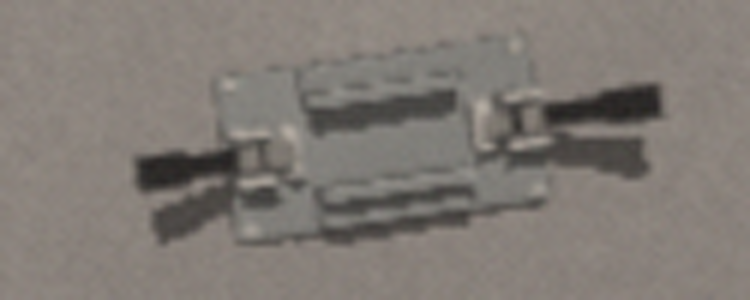

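View pics/s17.png

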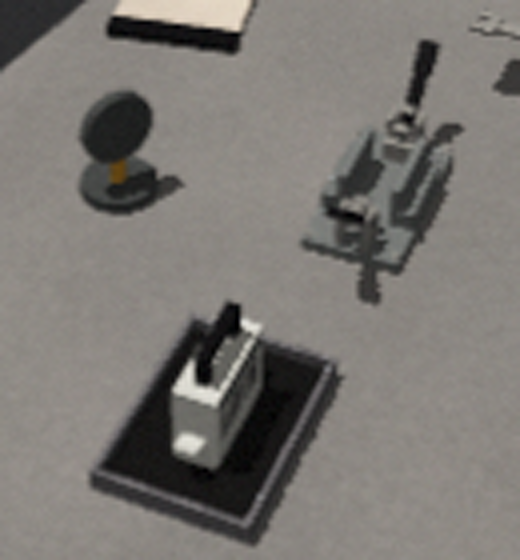

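Both paddles now end at columns 135 and 662, which matches full travel (134 and 662). The module stands upright in the tray. The wrench difference may just be the arm covering it now, so I'll check against the earlier picture and hand in.

```bash
python3 - <<'E'
import cv2
d=cv2.absdiff(cv2.imread('pics/top0.png'),cv2.imread('pics/top14.png')).max(2)
print('wrench',d[210:266,463:483].max(),'gauge',d[144:180,323:359].max())
E
```

```text
wrench 10 gauge 11
```

```bash
python3 - <<'E'
from station import job,sense
print(sense()['t'],sense()['wrist_force'])
print(job.close_job())
E
```

```text
26.1833 [ 0.14765568 -0.20094442 -0.66191326]
the job is handed in; nothing more can be done
None
```

The module is standing upright on the tray floor, released, and both ejector levers are fully open. I handed the job in at about 26 s of the 61 s.

**Levers:** I pinched each lever, led it out along its arc, and then pressed it against its stop with the fingers shut. Before that press, the pictures put the left lever a few hundredths of a radian short. In the last pictures both paddle ends are within one enlarged-image pixel of the full-travel prediction.

**Module:** I lifted it by the handle, lowered it in 1 mm steps until the floor took the load (about 11 N on the wrist), eased off and let go. The last side view shows it upright inside the tray.

**Bystanders:** The gauge, valve and wrench showed no change beyond image noise. In the final top picture the wrench region differed, most likely because the arm covered it. It was unchanged in the picture just before, with the module already set down, and I passed near it only at height afterwards.

**Checks that stood out:**
- **Left lever press:** The fingertips pressed the left lever with 45 N at the wrist for a moment, more than I meant to use. I take the 40 N limit to apply to the arm and gripper body, not the fingertips, and the 120 N wrist limit was not reached.
- **Stop angle:** The finger contact height alone suggested about 0.8 rad at the stops rather than 0.85. I put that down to the shape of the fingertips, since both sides agreed and the final pictures match full travel.

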